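Clamp the jar rack to the bakery counter and fill it

ROBOT

A 7-joint arm with a two-finger parallel gripper is mounted at the origin on the work surface. World frame = base frame: x ahead of the robot, y to its left, z up, the work surface at z = 0. Lengths are in m, angles in rad, forces in N, time in s.
With the tool pointing down it reaches from about 0.4 to 0.85 m from the base axis. Payload 4.5 kg.
Tool frame: the origin (TCP) lies at the very end of the fingers, on their centre line; the grasp point (between the pads) lies 19 mm behind it (arm.hold_point_z is the distance from the TCP to the grasp point, in m); z points along the fingers, y is the direction in which the jaws open and shut (so a half turn about z gives the same grasp; the last joint's range is limited). The gripper opens to 85 mm and grips with 20 to 120 N. Pads are 22 mm wide; open, the fingers measure 114 mm over their backs; the gripper's body (76 mm by 85 mm) begins 54 mm behind the grasp point. The pads swing forward as they close: fully open they stand 13 mm farther back than shut.
Start: joints at [-1.151, 0.689, -0.195, 1.565, 0.157, 0.902, -0.215], TCP at [0.235, 0.579, 0.231] pointing down, gripper open.
Joint ranges: [-3.01, 3.01], [-0.46, 2.08], [-1.47, 1.51], [0.13, 2.56], [-1, 4.14], [0.04, 2.09], [-2.66, 2.66]. Speed limits (rad/s): [2.57, 2.57, 3.14, 3.14, 3.14, 3.14, 3.14].

INTERFACE

Orientations are given as a 3x3 rotation matrix whose columns are the frame's x, y, z axes.
In Python, from plant import arm gives the robot as it stands. Calls block until the motion is done:
- arm.move_to(position, orientation): joint-space move of the TCP to a pose.
- arm.move_l(position, rotation=None, speed=0.15, stop_force=None): straight line of the TCP; rotation=None keeps the orientation; speed is the mean speed in m/s. With stop_force (N) it stops when the force on the tool has changed by that much, and returns True; else False.
- arm.move_j(angles): joint-space move.
- arm.ungrasp() and arm.gripper_close(): open the fingers fully, or close them until they stop; the grip force is fixed at half the most.
- arm.sleep(seconds).
- arm.ik(position, orientation): joint angles nearest the present ones, or None.
- arm.get_state(): the state.
- arm.camera(name): name is "scene" or "top"; returns a dict with "frame" (384x512x3 uint8, blue, green, red), "vfov" (degrees; the focal length in pixels is half the picture's height over the tangent of half this angle, whatever the lens; pixels are square), "cx", "cy" (the principal point, pixels), "world_to_cam" (4x4, takes a point from world to camera coordinates). Camera axes: x right, y up, looking along -z (the intrinsics and any distortion apply to the point x, -y, -z); pixel columns grow to the right and rows downward; lengths in m; the calibration is good to about 2 mm. A picture is of the moment at which its call begins. There is no depth.
A pose or a line that the arm cannot do raises arm.PlanningError and nothing moves.
- arm.job_done(): hands the job in, once; it reports no verdict.
The state is a dict: "time_s": time; "joint_positions": joint angles; "joint_velocities": joint speeds; "tau": joint torques, N m; "tool_pos": TCP position; "orientation": TCP orientation; "ft_force": force on the tool from outside, world axes, zero at the start; "moment": the same for the moment, N m; "opening": finger opening in m.
Only numpy, scipy, OpenCV 4.12 (cv2) and the standard library are available. Lean on these libraries where they do the work, as an engineer would, in place of code of your own. Each camera call takes 0.05 s, during which the arm holds its last target. There are 200 camera calls.

TASK

Set up the jar display on the bakery counter: slide the wooden jar rack along until the dark round mark on its tongue is under the pad of the counter clamp and the rack is in line with the clamp, then turn the clamp knob clockwise until the pad just touches the tongue and give it one further quarter turn, no more, so that the rack is held but not crushed. Only then stand all the cork-stoppered jars upright on the rack, one on each round cork spot in a row without gaps that begins at the spot nearest the clamp. Leave the loaf, the mug and the shaker where they are.

Things in the scene. Friction and masses are not known exactly. Their poses are not given: they have to be found in the camera images.
- clamp: Grey C-shaped clamp bolted to the counter. Origin on the counter straight under the screw axis, z up. Its post stands on its +y side (50 to 72 mm from the axis, foot plate to 100 mm); its throat is open to its -y, where the rack's tongue enters. The overhanging arm is 55 to 77 mm above the counter, 36 mm wide in x, from y = -18 mm to the post.
- knob_grip (a point): Point on the screw axis to grip the knob, 10 mm below its top. The knob is a black bar 42 mm long, 14 mm thick, rising 32 mm above a disc 40 mm across and 8 mm thick; z up, x along the bar (white line on top). At knob value 0 this point is 129 mm above the counter and the bar lies along the clamp's x; it sinks with the screw, 16 mm a turn.
- clamp_knob (a joint): Angle of the clamp knob, rad, 0 to 7.8, grows as it is turned clockwise seen from above; 0 is fully raised. Screw lead 16 mm per full turn: each turn lowers knob, screw and pad by 16 mm. It stays where it is left (friction about 0.05 N m; about 0.09 N m after the quarter turn).
- clamp_pad (a joint): Give of the pad on its spring at the screw's foot, m: 0 while the pad hangs free (also when it just touches), then grows by as much as the screw goes on down after touching, 4 mm for a quarter turn (spring 4 N per mm, 2 N to start).
- pad_face (a point): Centre of the underside of the round black rubber pad (26 mm across) under the screw, on the screw axis. 28 mm above the counter when the knob reads 0.
- rack: Loose wooden jar rack, 0.5 kg, flat on the counter. Origin: underside, middle of the board; z up. Board 90 mm (x) by 320 mm (y), 16 mm thick. A rail 12 mm thick (x = 33 to 45 mm), z = 16 to 50 mm, runs along its whole +x edge and can be gripped from above. A tongue 50 mm wide, 16 mm thick, sticks out at the +y end to y = 230 mm. In line when its y is parallel to the clamp's y, tongue towards the post.
- rack_mark (a point): Centre of the dark round mark (30 mm across) on top of the tongue, at x = 0, y = 205, z = 16 mm in the rack's frame: belongs under the pad.
- place0 (a point): Centre of cork spot 0 (52 mm disc, flush in the top of the rack), at x = -9, y = 124, z = 16 mm in the rack's frame; nearest to the clamp.
- place1 (a point): Centre of cork spot 1 (52 mm disc, flush in the top of the rack), at x = -9, y = 62, z = 16 mm in the rack's frame; 62 mm farther from the clamp than spot 0.
- place2 (a point): Centre of cork spot 2 (52 mm disc, flush in the top of the rack), at x = -9, y = 0, z = 16 mm in the rack's frame; 124 mm farther from the clamp than spot 0.
- place3 (a point): Centre of cork spot 3 (52 mm disc, flush in the top of the rack), at x = -9, y = -62, z = 16 mm in the rack's frame; 186 mm farther from the clamp than spot 0.
- place4 (a point): Centre of cork spot 4 (52 mm disc, flush in the top of the rack), at x = -9, y = -124, z = 16 mm in the rack's frame; 248 mm farther from the clamp than spot 0.
- jar0: Squat amber glass jar with a cork stopper, 0.2 kg (all alike; three to five are present). Origin at the centre of its underside, z up. Round body 56 mm in diameter, 36 mm high, narrowing to the shoulder at 44 mm; cork stopper 30 mm in diameter from 44 to 74 mm, to grip by.
- jar1: Squat amber glass jar with a cork stopper, 0.2 kg (all alike; three to five are present). Origin at the centre of its underside, z up. Round body 56 mm in diameter, 36 mm high, narrowing to the shoulder at 44 mm; cork stopper 30 mm in diameter from 44 to 74 mm, to grip by.
- jar2: Squat amber glass jar with a cork stopper, 0.2 kg (all alike; three to five are present). Origin at the centre of its underside, z up. Round body 56 mm in diameter, 36 mm high, narrowing to the shoulder at 44 mm; cork stopper 30 mm in diameter from 44 to 74 mm, to grip by.
- jar3: Squat amber glass jar with a cork stopper, 0.2 kg (all alike; three to five are present). Origin at the centre of its underside, z up. Round body 56 mm in diameter, 36 mm high, narrowing to the shoulder at 44 mm; cork stopper 30 mm in diameter from 44 to 74 mm, to grip by.
- jar4: Squat amber glass jar with a cork stopper, 0.2 kg (all alike; three to five are present). Origin at the centre of its underside, z up. Round body 56 mm in diameter, 36 mm high, narrowing to the shoulder at 44 mm; cork stopper 30 mm in diameter from 44 to 74 mm, to grip by.
- loaf: Bystander: bread loaf 200 x 76 x 76 mm, lying along its y; origin under its centre.
- cup: Bystander: white mug, 76 mm across, 85 mm high, handle at its +y; origin under its centre.
- shaker: Bystander: metal sugar shaker, 50 mm across, 110 mm high; origin under its centre.

How it is judged:
By the outcome, as a careful person would: the job done as asked, in the order asked, and still so for the second after the job is handed in, with the robot touching nothing.
Of jar0, jar1, jar2, jar3, jar4 only 3 to 5 are there at a start; the rules pass over those that are not, and their reading is None.
At some moment in a run one of jar0, jar1, jar2, jar3, jar4 may be knocked a few centimetres aside while the robot is not near it.
It also fails if it takes over 210 s, if anything falls off the work surface, if the arm or the gripper's body presses on something with over 40 N, if the wrist force passes 120 N, or if a joint passes its speed limit or range.

## Working session

There is one attempt and no reset: what is moved stays moved. The work goes in short steps, each a Python script; the robot and the scene stay as the last script left them, time stands still between calls to the robot, and variables do not carry over. Pictures are saved under pics/ and viewed, about 12 in all and at most 16, crops included, and the job is handed in when it is done.

```bash
ls; mkdir -p pics; python3 - <<'E'
from plant import arm
import cv2,numpy as np
for n in("scene","top"):
    c=arm.camera(n); cv2.imwrite(f"pics/{n}0.png",c["frame"])
    print(n,{k:v for k,v in c.items() if k not in("frame",)})
    print("cam pos",np.linalg.inv(np.array(c["world_to_cam"]))[:3,3])
s=arm.get_state();print(s["time_s"],s["orientation"],s["opening"])
E
```

```text
pics
scene {'vfov': 54.84998574626472, 'cx': 265.5909314429299, 'cy': 193.06817369688545, 'world_to_cam': array([[-0.54867485,  0.83599955,  0.00778832,  0.26885782],
       [-0.54824635, -0.36682138,  0.75157702,  0.2332946 ],
       [ 0.63117498,  0.40810149,  0.65959936, -1.56457959],
       [ 0.        ,  0.        ,  0.        ,  1.        ]])}
cam pos [1.26294192 0.4993197  0.85456289]
top {'vfov': 43.289402461803775, 'cx': 249.30167729860972, 'cy': 198.0692512495817, 'world_to_cam': array([[ 0.01417076, -0.99987143,  0.0075038 , -0.01648422],
       [ 0.98431134,  0.01526941,  0.17577838, -0.57305778],
       [-0.17587036,  0.00489516,  0.98440117, -1.34542997],
       [ 0.        ,  0.        ,  0.        ,  1.        ]])}
cam pos [ 3.27679612e-01 -1.14575826e-03  1.42529769e+00]
0.1 [[-9.26536700e-01  3.76204071e-01 -4.89876712e-04]
 [ 3.76204362e-01  9.26535333e-01 -1.59844584e-03]
 [-1.47453752e-04 -1.66531249e-03 -9.99998602e-01]] 0.08556534741407391
```

View pics/scene0.png

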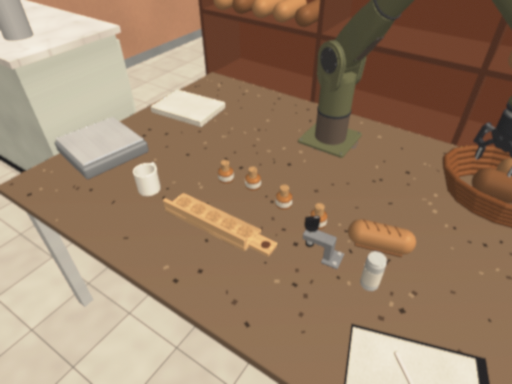

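View pics/top0.png

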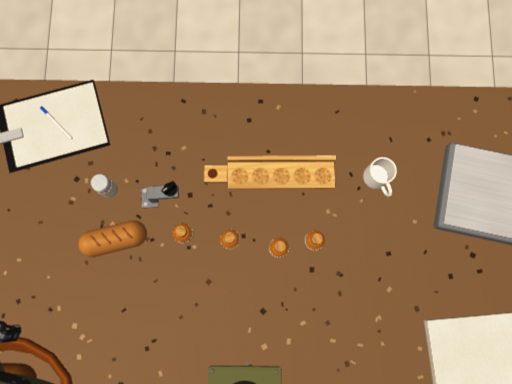

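```bash
cat > h.py <<'E'
from plant import arm
import cv2,numpy as np
def shot(n):
    c=arm.camera(n); c["f"]=192/np.tan(np.radians(c["vfov"]/2)); c["T"]=np.array(c["world_to_cam"]); return c
def ray(c,uv):
    d=np.array([(uv[0]-c["cx"])/c["f"],-(uv[1]-c["cy"])/c["f"],-1]); R=c["T"][:3,:3]
    return -R.T@c["T"][:3,3], R.T@d
def onz(c,uv,z):
    o,d=ray(c,uv); return (o+d*(z-o[2])/d[2])
def proj(c,p):
    q=c["T"][:3,:3]@np.array(p)+c["T"][:3,3]; return np.array([c["cx"]+c["f"]*q[0]/-q[2],c["cy"]-c["f"]*q[1]/-q[2]])
def tri(ca,ua,cb,ub):
    (o1,d1),(o2,d2)=ray(ca,ua),ray(cb,ub)
    A=np.stack([d1,-d2],1); t=np.linalg.lstsq(A,o2-o1,rcond=None)[0]
    p,q=o1+d1*t[0],o2+d2*t[1]; return (p+q)/2,np.linalg.norm(p-q)
def crop(c,x0,y0,x1,y1,k,fn):
    cv2.imwrite(fn,cv2.resize(c["frame"][y0:y1,x0:x1],None,fx=k,fy=k,interpolation=cv2.INTER_CUBIC))
E
python3 - <<'E'
from h import *
t=shot("top"); s=shot("scene")
a=cv2.resize(t["frame"][140:265,135:345],None,fx=3.8,fy=3.8,interpolation=cv2.INTER_CUBIC)
cv2.imwrite("pics/tc.png",a)
crop(s,295,195,355,275,7,"pics/sc.png")
E
```

```text
(no output)
```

View pics/tc.png

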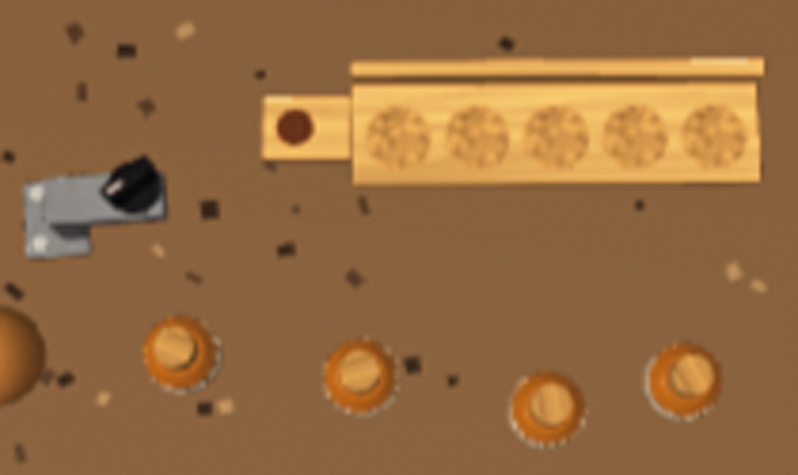

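View pics/sc.png

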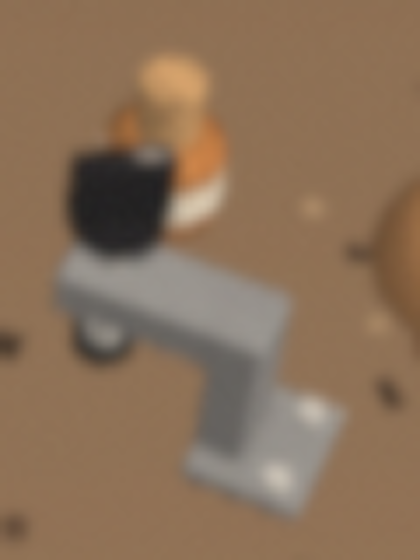

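```bash
cat > fit.py <<'E'
from h import *
from scipy.optimize import least_squares
def pose_fit(obs,x0):  # obs: (cam,uv,local xyz)
    def W(p,l): 
        c,s=np.cos(p[2]),np.sin(p[2]); return [p[0]+c*l[0]-s*l[1],p[1]+s*l[0]+c*l[1],l[2]]
    r=least_squares(lambda p:np.concatenate([proj(c,W(p,l))-u for c,u,l in obs]),x0,loss="soft_l1")
    return r.x,r.fun.reshape(-1,2)
def up(pts,k,x0,y0): return (np.array(pts,float)+.5)/k-.5+[x0,y0]
def corks(c,z=.074,box=None):
    """cork tops in the top view: centroid of the light cork area"""
    hsv=cv2.cvtColor(c["frame"],cv2.COLOR_BGR2HSV); return hsv
E
python3 - <<'E'
from fit import *
np.set_printoptions(precision=4,suppress=True)
t=shot("top"); s=shot("scene")
T=lambda p:up(p,3.8,135,140); S=lambda p:up(p,7,295,195)
m=1e-3
ob=[(t,T(p),np.array(l)*m) for p,l in [((163,172),(18,-18,77)),((166,217),(-18,-18,77)),((50,180),(18,72,77))]]
ob+=[(s,S(p),np.array(l)*m) for p,l in [((62,283),(18,-18,77)),((258,352),(18,72,77)),((292,293),(-18,72,77)),((80,243),(-18,-18,77))]]
for sub,n in((ob,"both"),(ob[:3],"top"),(ob[3:],"scene")):
    x,r=pose_fit(sub,[.4,.2,0]);print(n,x,np.degrees(x[2]));print(r.round(2).tolist())
print("bolts",[tri(t,T(a),s,S(b)) for a,b in [((37,192),(277,477)),((40,243),(312,410))]])
# knob white-line end
# rack
obr=[(t,T(p),np.array(l)*m) for p,l in [((295,127),(0,205,16)),((398,137),(-9,124,16)),((478,137),(-9,62,16)),((556,137),(-9,0,16)),((635,136),(-9,-62,16)),((715,135),(-9,-124,16)),((353,184),(-45,160,16)),((761,181),(-45,-160,16)),((351,62),(45,160,50)),((764,58),(45,-160,50))]]
x,r=pose_fit(obr,[.4,.0,0]);print("rack",x,np.degrees(x[2]));print(r.round(2).tolist())
for p in [(174,347),(360,371),(552,403),(692,374)]: print("jar",onz(t,T(p),.074))
for n,p in dict(loaf=(147,238),shaker=(101,184),cup=(380,173)).items(): print(n,onz(t,p,.08))
crop(t,155,170,190,205,16,"pics/kt.png")
E
```

```text
both [0.5864 0.2138 0.0963] 5.514986220437444
[[-0.31, -0.92], [-0.39, -0.34], [-2.28, -0.52], [-1.87, -1.93], [0.13, -0.36], [-0.3, -0.53], [0.53, -4.31]]
top [0.5846 0.2114 0.0882] 5.053504423578943
[[0.54, -0.25], [0.37, 0.35], [-1.44, -0.1]]
scene [0.5925 0.2173 0.1652] 9.46716396222748
[[-1.6, 0.35], [1.31, 0.51], [0.01, 0.0], [0.02, -2.41]]
bolts [(array([0.5992, 0.3046, 0.0112]), np.float64(0.0011102935201409096)), (array([0.5587, 0.3009, 0.0103]), np.float64(0.0023355396889300256))]
rack [ 0.6579 -0.1017  0.0234] 1.3412541102379059
[[0.05, 0.17], [0.11, 0.29], [-0.16, 0.13], [0.07, -0.02], [0.03, 0.09], [-0.29, 0.2], [-0.11, -0.15], [0.12, -0.18], [-0.05, -0.42], [0.2, -0.13]]
jar [0.4726 0.1837 0.074 ]
jar [0.4569 0.0463 0.074 ]
jar [ 0.4355 -0.0951  0.074 ]
jar [ 0.4584 -0.1982  0.074 ]
loaf [0.4509 0.2748 0.08  ]
shaker [0.602  0.4128 0.08  ]
cup [ 0.6466 -0.3802  0.08  ]
```

View pics/kt.png

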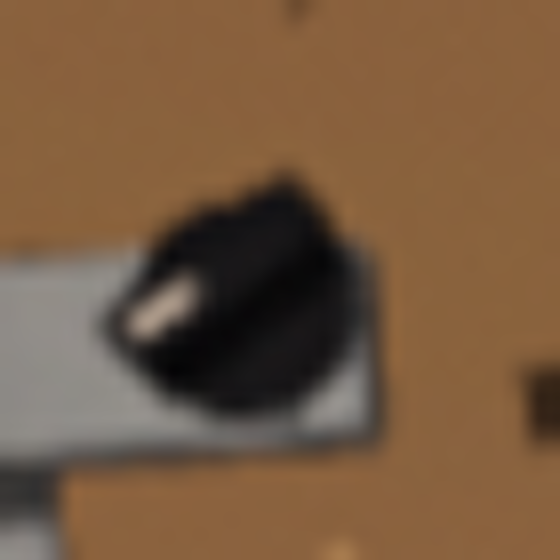

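```bash
python3 - <<'E'
from fit import *
t=shot("top"); s=shot("scene")
print(tri(t,up((165,305),16,155,170),s,up((152,157),7,295,195)))
for z in(.1365,.1285):
  a=onz(t,up((135,332),16,155,170),z);b=onz(t,up((200,280),16,155,170),z); print(z,a,b)
c,sn=np.cos(.09),np.sin(.09)
# predicted pad face silhouettes
for zp in(.0255,.0175): print("pad",zp,(proj(s,[.586,.213,zp])-[295,195]+.5)*7)
for zp in(.1365,.1285): print("top",zp,(proj(s,[.586,.213,zp])-[295,195]+.5)*7,(proj(t,[.586,.213,zp])-[155,170]+.5)*16)
E
```

```text
(array([0.580345  , 0.22337751, 0.1343904 ]), np.float64(0.002603898750697977))
0.1365 [0.57574092 0.22669308 0.1365    ] [0.58489183 0.21609435 0.1365    ]
0.1285 [0.57728072 0.22810735 0.1285    ] [0.58648844 0.21744284 0.1285    ]
pad 0.0255 [ 95.82683012 338.84205028]
pad 0.0175 [ 94.24427172 351.36868283]
top 0.1365 [119.4783028  151.63043914] [219.04378167 274.37603811]
top 0.1285 [117.66048977 166.01921361] [226.42906115 283.70652814]
```

```bash
python3 - <<'E'
from h import *
s=shot("scene"); t=shot("top")
g=s["frame"]
a=cv2.resize(g[205:280,300:350],None,fx=11,fy=8,interpolation=cv2.INTER_CUBIC)
a=cv2.convertScaleAbs(a,alpha=1.8,beta=10)
cv2.imwrite("pics/s2.png",cv2.resize(a[:500],None,fx=1,fy=1))
E
```

```text
(no output)
```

View pics/s2.png

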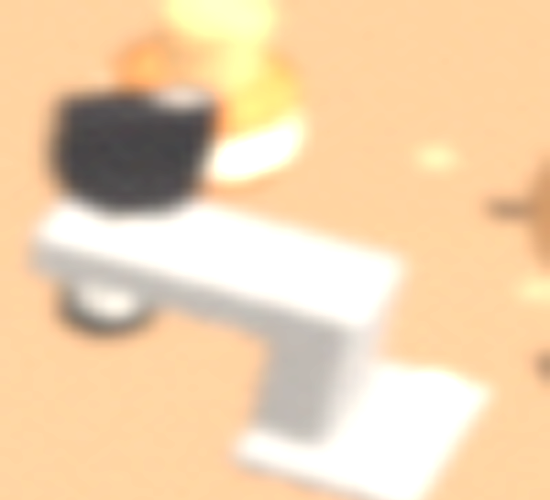

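```bash
cat > mv.py <<'E'
from fit import *
def Rdown(a):
    """tool down, jaw axis y at angle a in the world xy plane"""
    y=np.array([np.cos(a),np.sin(a),0]); z=np.array([0,0,-1.]); return np.stack([np.cross(y,z),y,z],1)
def best(p,a):
    c=[]
    for k in(-1,0,1):
        q=arm.ik(list(p),Rdown(a+k*np.pi))
        if q is not None: c.append((abs(q[6])+np.abs(np.array(q)-arm.get_state()["joint_positions"]).sum()*.3,a+k*np.pi,q))
    return min(c,key=lambda v:v[0])[1:]
HP=arm.hold_point_z
def st(): 
    s=arm.get_state(); print("t %.1f pos %s F %s M %s open %.4f j7 %.2f"%(s["time_s"],np.round(s["tool_pos"],4),np.round(s["ft_force"],1),np.round(s["moment"],2),s["opening"],s["joint_positions"][6])); return s
E
python3 - <<'E'
from mv import *
t=shot("top"); th=.089
m=onz(t,up((363,341),16,155,170),.077)
C=m[:2]+.018*np.array([-np.sin(th),np.cos(th)]); print("clamp",C)
C=(C+[.586,.2135])/2   # mean with the bolt/corner fit
print("use",C)
r=np.array([.6579,-.1017]); a=.0234
rot=lambda a:np.array([[np.cos(a),-np.sin(a)],[np.sin(a),np.cos(a)]])
goal=C-rot(th)@[0,.205]; print("goal",goal)
g=np.array([.039,0]); p=r+rot(a)@g
b,q=best([*p,.15],a); d=b-a
arm.move_to([*p,.15],Rdown(b)); arm.ungrasp()
arm.move_l([*p,.060],speed=.15)
print(arm.move_l([*p,.022],speed=.05,stop_force=8)); st()
arm.gripper_close(); st()
p2=goal+rot(th)@g
for f in np.linspace(.25,1,4):   # slide and turn together
    ang=a+f*(th-a); o=r+f*(goal-r)
    arm.move_l([*(o+rot(ang)@g),.022],Rdown(ang+d),speed=.06)
st(); arm.ungrasp(); arm.move_l([*p2,.2],speed=.15); st()
# step aside and look
arm.move_to([.45,-.35,.3],Rdown(b))
t=shot("top"); crop(t,140,140,330,270,4,"pics/t2.png"); st()
E
```

```text
clamp [0.58460043 0.21472381]
use [0.58530022 0.21411191]
goal [0.60352114 0.00992327]
False
t 5.3 pos [ 0.6972 -0.1009  0.0222] F [-0.4 -0.3 -0.4] M [ 0.01 -0.01 -0.01] open 0.0854 j7 0.09
t 6.0 pos [ 0.6968 -0.1008  0.0222] F [-1.9  0.6  2.2] M [0.08 0.18 0.01] open 0.0112 j7 0.09
t 8.7 pos [0.642  0.0147 0.0221] F [ 0.4 -1.7  5.7] M [-0.4  -0.29  0.06] open 0.0108 j7 -0.00
t 10.7 pos [0.6416 0.0133 0.199 ] F [ 0.6 -0.2 -0.4] M [ 0.   -0.01 -0.01] open 0.0854 j7 0.00
t 12.3 pos [ 0.4512 -0.3484  0.2996] F [0.2 0.3 0. ] M [ 0.02 -0.    0.01] open 0.0854 j7 0.59
```

View pics/t2.png

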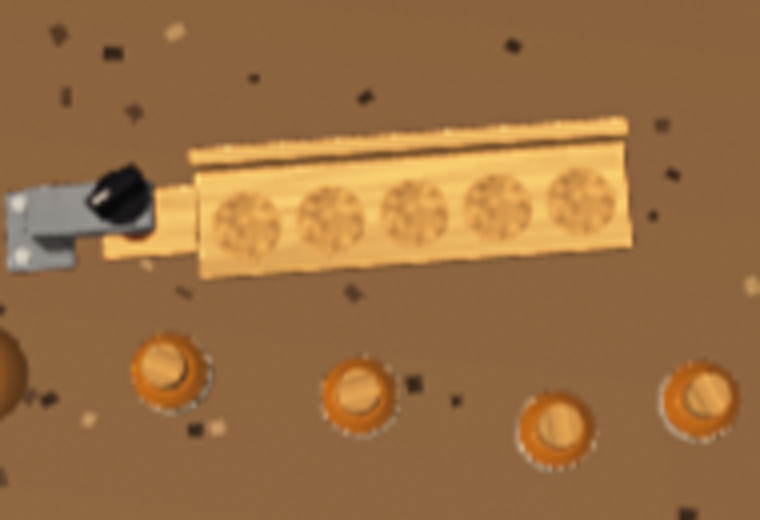

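```bash
python3 - <<'E'
from mv import *
t=shot("top"); s=shot("scene"); T=lambda p:up(p,4,140,140); m=1e-3
obr=[(t,T(p),np.array(l)*m) for p,l in [((248,226),(-9,124,16)),((331,220),(-9,62,16)),((414,213),(-9,0,16)),((497,207),(-9,-62,16)),((581,201),(-9,-124,16)),((201,278),(-45,160,16)),((632,246),(-45,-160,16)),((188,150),(45,160,50)),((628,118),(45,-160,50))]]
x,r=pose_fit(obr,[.6,.0,0]);print("rack",x,np.degrees(x[2]));print(r.round(2).tolist())
print("mark",x[:2]+[-.205*np.sin(x[2]),.205*np.cos(x[2])])
mk=[*(x[:2]+[-.205*np.sin(x[2]),.205*np.cos(x[2])]),.016]
print("mark in crop",(proj(s,mk)-[280,205]+.5)*10)
for zp in(.0255,.0175): print("pad ctr in crop",(proj(s,[.5853,.2141,zp])-[280,205]+.5)*10)
crop(s,280,205,350,265,10,"pics/s3.png")
E
```

```text
rack [0.60305134 0.01109182 0.09069835] 5.196632684950627
[[-0.27, 0.08], [-0.1, 0.04], [0.03, 0.24], [0.12, 0.2], [-0.07, 0.16], [-0.01, -0.02], [0.38, -0.07], [0.21, -0.32], [-0.28, -0.32]]
mark [0.58448366 0.21524921]
mark in crop [293.34428667 405.25176825]
pad ctr in crop [291.31978426 384.13023041]
pad ctr in crop [289.03767523 402.02519779]
```

View pics/s3.png

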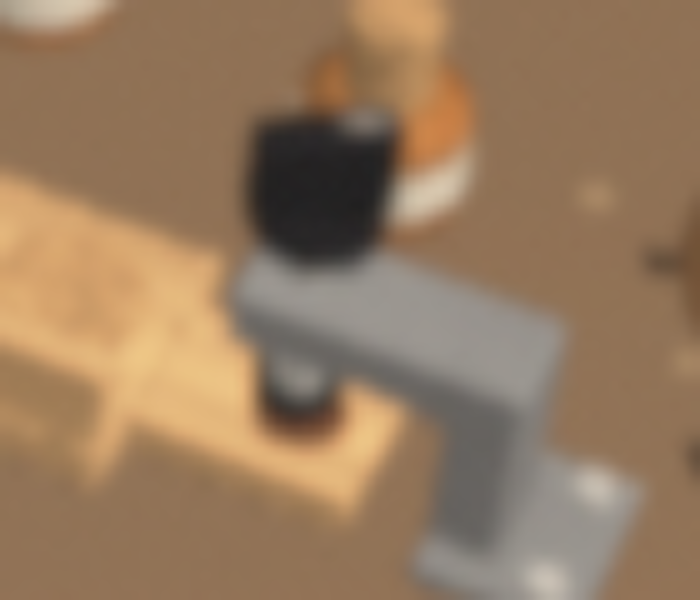

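```bash
cat > knob.py <<'E'
from mv import *
C=np.array([.5850,.2145]); TH=.090
def stroke(v0,v1,n,zt0=.1388):
    """grip knob at value v0 (rad, clockwise) and turn to v1; jaw angle = TH+pi/2-v"""
    zg=lambda v: .139-.016*v/(2*np.pi)-.009-HP      # grip 9 mm below the bar's top
    vs=np.linspace(v0,v1,n+1)
    ok=[]
    for k in(-1,0,1,2,3):
        js=[]; 
        for v in vs:
            q=arm.ik([*C,zg(v)],Rdown(TH+np.pi/2-v+k*np.pi))
            if q is None: break
            js.append(q)
        js=np.array(js)
        if len(js)==n+1 and np.abs(np.diff(js,axis=0)).max()<.5: ok.append((np.abs(js[:,6]).max(),k,js))
    print([(round(o[0],2),o[1]) for o in ok]); _,k,js=min(ok,key=lambda o:o[0])
    R=Rdown(TH+np.pi/2-v0+k*np.pi)
    arm.move_to([*C,.21],R); arm.ungrasp()
    arm.move_l([*C,zg(v0)+.03],R,speed=.15)
    hit=arm.move_l([*C,zg(v0)],R,speed=.04,stop_force=6); st()
    if hit: print("HIT"); return
    arm.gripper_close(); st()
    for q in js[1:]: arm.move_j(q)
    st(); arm.ungrasp(); arm.move_l([*C,.21],speed=.15); st()
E
python3 - <<'E'
from knob import *
R=Rdown(.7); b,q=best([*C,.21],.7)
arm.move_to([*C,.21],Rdown(b)); arm.gripper_close()
arm.move_l([*C,.145],speed=.15); print(arm.move_l([*C,.122],speed=.01,stop_force=3)); st()
arm.move_l([*C,.21],speed=.15)
E
```

```text
True
t 17.0 pos [0.5851 0.2145 0.1366] F [0.1 0.5 5.1] M [ 0.    0.04 -0.04] open 0.0000 j7 0.11
```

```bash
python3 - <<'E'
from knob import *
stroke(.946,3.615,10)
t=shot("top"); 
arm.move_to([.45,-.3,.3],Rdown(0)); t=shot("top"); s=shot("scene")
a=cv2.resize(t["frame"][170:205,155:190],None,fx=11,fy=11,interpolation=cv2.INTER_CUBIC)
b=cv2.resize(s["frame"][210:250,295:330],None,fx=11,fy=385/40,interpolation=cv2.INTER_CUBIC)
cv2.imwrite("pics/k2.png",np.hstack([a,b]))
E
```

```text
[(np.float64(1.82), 0), (np.float64(1.82), 2)]
t 20.2 pos [0.5852 0.2146 0.109 ] F [-0.4 -0.5  0.5] M [-0.03 -0.04  0.01] open 0.0852 j7 0.11
t 20.8 pos [0.586  0.2154 0.1093] F [2.  2.8 0.4] M [ 0.37 -0.41 -0.07] open 0.0129 j7 0.11
t 23.9 pos [0.5868 0.2151 0.1025] F [ 5.8  2.3 -0.7] M [ 0.75 -1.37 -0.1 ] open 0.0125 j7 -1.81
t 25.4 pos [0.5842 0.2145 0.2091] F [ 0.  -0.6 -0.4] M [-0.03 -0.04 -0.03] open 0.0854 j7 -1.90
```

View pics/k2.png

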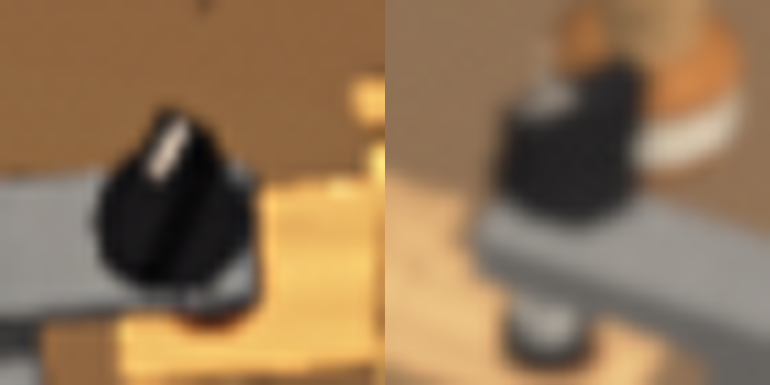

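```bash
sed -i 's/C=np.array.*; TH/C=np.array([.5862,.2150]); TH/; s/^    st(); arm.ungrasp()/    s=st(); y=np.array(s["orientation"])[:,1]; print("knob by jaw",v1+((TH+np.pi\/2-v1-np.arctan2(y[1],y[0])+np.pi\/2)%np.pi-np.pi\/2)); arm.ungrasp()/' knob.py
python3 - <<'E'
from knob import *
stroke(3.615,6.283,10)
arm.move_to([.45,-.3,.3],Rdown(0)); t=shot("top"); s=shot("scene")
a=cv2.resize(t["frame"][170:205,155:190],None,fx=11,fy=11,interpolation=cv2.INTER_CUBIC)
b=cv2.resize(s["frame"][215:250,295:330],None,fx=11,fy=11,interpolation=cv2.INTER_CUBIC)
cv2.imwrite("pics/k3.png",np.hstack([a,b]))
E
```

```text
[(np.float64(1.45), -1), (np.float64(1.45), 1), (np.float64(1.45), 3)]
t 31.4 pos [0.5863 0.2151 0.1022] F [-0.1 -0.4  0.3] M [-0.04  0.05  0.02] open 0.0853 j7 0.49
t 32.0 pos [0.5863 0.2153 0.1023] F [0.2 0.2 1.2] M [ 0.08  0.08 -0.01] open 0.0127 j7 0.49
t 35.1 pos [0.5869 0.2152 0.0957] F [3.1 2.8 5.2] M [ 0.74 -0.6  -0.02] open 0.0129 j7 -1.45
knob by jaw 6.27462613261269
t 36.7 pos [0.5854 0.215  0.2091] F [ 0.2  0.3 -0.3] M [ 0.01  0.05 -0.  ] open 0.0852 j7 -1.52
```

View pics/k3.png

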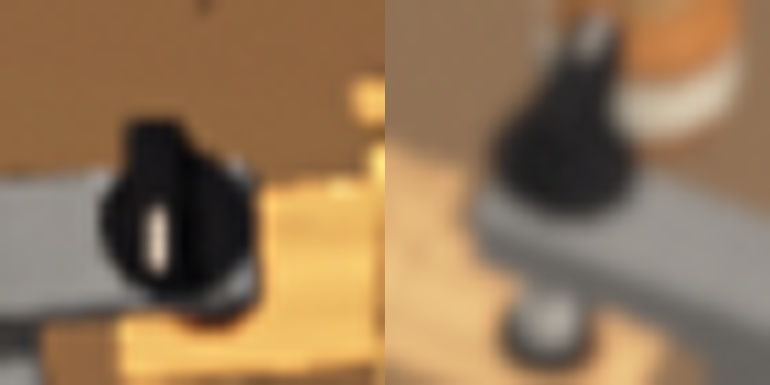

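```bash
python3 - <<'E'
from mv import *
t=shot("top"); h=cv2.cvtColor(t["frame"],cv2.COLOR_BGR2HSV)
for p in[(.4726,.1837),(.4355,-.0951)]:
    u=proj(t,[*p,.074]); print(u)
    for y in (int(round(u[1])),int(round(u[1]))+6): print([tuple(int(i) for i in h[y,x]) for x in range(int(u[0])-12,int(u[0])+13,2)])
E
```

```text
[180.40932759 230.94605567]
[(15, 141, 143), (15, 139, 143), (15, 160, 159), (15, 214, 195), (17, 161, 225), (17, 162, 227), (17, 162, 223), (16, 163, 218), (16, 164, 213), (14, 188, 121), (14, 215, 170), (14, 206, 131), (15, 112, 123)]
[(15, 141, 143), (14, 140, 144), (15, 139, 143), (14, 203, 181), (14, 220, 195), (14, 214, 193), (14, 198, 167), (14, 200, 159), (14, 209, 170), (14, 213, 169), (14, 210, 147), (14, 138, 140), (15, 110, 127)]
[279.89173269 245.68921922]
[(15, 140, 144), (15, 139, 143), (15, 141, 143), (15, 141, 143), (14, 140, 144), (15, 139, 143), (15, 141, 143), (15, 142, 144), (15, 142, 144), (14, 140, 144), (15, 140, 144), (15, 139, 143), (15, 141, 143)]
[(14, 142, 145), (14, 142, 145), (15, 142, 144), (15, 142, 144), (15, 142, 144), (15, 114, 165), (14, 166, 157), (13, 169, 142), (14, 172, 141), (15, 146, 154), (15, 142, 135), (15, 141, 143), (15, 140, 144)]
```

```bash
cat >> mv.py <<'E'
def jars(t,show=False):
    h=cv2.cvtColor(t["frame"],cv2.COLOR_BGR2HSV)
    am=((h[...,1]>182)&(h[...,2]>115)&(h[...,0]<19)).astype(np.uint8)
    n,_,s,c=cv2.connectedComponentsWithStats(am); out=[]
    for i in range(1,n):
        x,y,w,hh,a=s[i]
        p=onz(t,c[i],.03)
        if a<60 or not(.35<p[0]<.75 and -.32<p[1]<.26): continue
        sub=h[y-2:y+hh+2,x-2:x+w+2].astype(int)
        ck=((sub[...,1]<180)&(sub[...,1]>120)&(sub[...,2]>195)).astype(np.uint8)
        m,l,ss,cc=cv2.connectedComponentsWithStats(ck)
        if m<2: print("odd blob",p,a);continue
        j=1+np.argmin(np.linalg.norm(cc[1:]-[w/2+2,hh/2+2],axis=1)-.1*np.minimum(ss[1:,4],60))
        q=onz(t,cc[j]+[x-2,y-2],.074)
        out.append(q[:2]); print("jar",q[:2].round(4),"amber",p[:2].round(4),w,hh,a,"cork area",ss[j,4])
    return out
E
python3 - <<'E'
from mv import *
t=shot("top"); jars(t); crop(t,140,140,340,270,4,"pics/t3.png")
E
```

```text
jar [0.473  0.1852] amber [0.4717 0.1844] 18 19 173 cork area 69
jar [0.4571 0.047 ] amber [0.4564 0.0479] 18 18 172 cork area 71
jar [ 0.4581 -0.1994] amber [ 0.4567 -0.1968] 19 18 170 cork area 70
jar [ 0.3937 -0.1043] amber [ 0.3933 -0.1025] 19 18 173 cork area 74
```

View pics/t3.png

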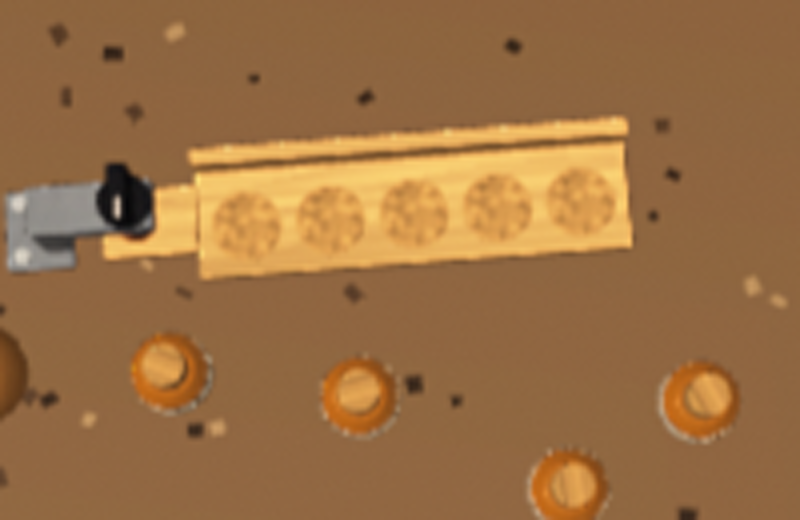

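```bash
cat > place.py <<'E'
from mv import *
RK=np.array([.60305,.01109]); TH=.0907
def spot(i):
    c,s=np.cos(TH),np.sin(TH); l=np.array([-.009,.124-.062*i]); return RK+[c*l[0]-s*l[1],s*l[0]+c*l[1]]
def carry(j,i):
    p=np.array(j); g=spot(i); ZG=.048
    b,_=best([*g,.16],TH)
    arm.move_to([*p,.16],Rdown(b)); arm.ungrasp()
    arm.move_l([*p,.085],speed=.2)
    if arm.move_l([*p,ZG],speed=.08,stop_force=8): print("HIT"); st(); return False
    arm.gripper_close(); o=st()["opening"]
    if not .025<o<.034: print("bad grip"); return False
    arm.move_l([*p,.16],speed=.15); arm.move_l([*g,.16],Rdown(b),speed=.2)
    arm.move_l([*g,ZG+.024],speed=.12)
    print(arm.move_l([*g,ZG+.013],speed=.02,stop_force=3)); st()
    arm.ungrasp(); arm.move_l([*g,.17],speed=.15); return True
E
python3 - <<'E'
from place import *
print([arm.ik([.3937,-.1035,z],Rdown(TH+k)) is not None for z in(.048,.16) for k in(0,np.pi)])
carry((.4727,.1847),0)
arm.move_to([.45,-.3,.3],Rdown(TH)); t=shot("top"); s=shot("scene"); jars(t)
a=cv2.resize(t["frame"][165:225,170:270],None,fx=4,fy=4,interpolation=cv2.INTER_CUBIC)
b=cv2.resize(s["frame"][180:240,240:340],None,fx=4,fy=4,interpolation=cv2.INTER_CUBIC)
cv2.imwrite("pics/p0.png",np.vstack([a,b])); print(spot(0)); st()
E
```

```text
[True, True, True, True]
t 42.6 pos [0.473  0.1848 0.0485] F [ 0.1 -0.2  6.4] M [-0.02  0.13 -0.06] open 0.0280 j7 -0.39
True
t 45.6 pos [0.5833 0.1338 0.0645] F [-0.2 -0.1  5.2] M [-0.07  0.14  0.02] open 0.0283 j7 -0.25
jar [0.5866 0.1358] amber [0.5841 0.135 ] 19 18 158 cork area 65
jar [0.457  0.0471] amber [0.4565 0.048 ] 18 18 173 cork area 70
jar [ 0.4583 -0.1993] amber [ 0.457  -0.1969] 19 18 169 cork area 69
jar [ 0.3936 -0.1046] amber [ 0.3933 -0.1025] 19 18 173 cork area 72
[0.58285561 0.13376513]
t 48.8 pos [ 0.4508 -0.2987  0.2996] F [ 0.2  0.2 -0.3] M [0.03 0.   0.03] open 0.0854 j7 0.53
```

View pics/p0.png

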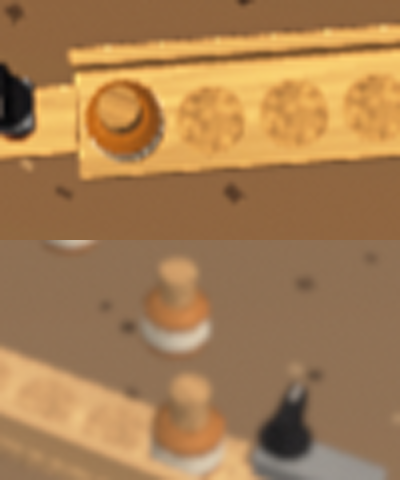

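```bash
python3 - <<'E'
from place import *
ok=carry((.4568,.0476),1) and carry((.3935,-.1035),2) and carry((.4578,-.198),3)
print(ok)
arm.move_to([.45,-.35,.3],Rdown(TH)); t=shot("top"); s=shot("scene"); jars(t); print([spot(i).round(4) for i in range(4)])
a=cv2.resize(t["frame"][160:230,140:340],None,fx=4,fy=4,interpolation=cv2.INTER_CUBIC)
b=cv2.resize(s["frame"][165:240,150:350],None,fx=4,fy=4,interpolation=cv2.INTER_CUBIC)
cv2.imwrite("pics/p1.png",np.vstack([a,b])); st()
E
```

```text
t 52.1 pos [0.4571 0.0476 0.0484] F [-0.7  0.4  5.1] M [-0.02  0.15  0.01] open 0.0279 j7 -0.24
True
t 55.2 pos [0.5889 0.0721 0.0645] F [0.4 0.1 5.2] M [-0.06  0.18  0.04] open 0.0286 j7 -0.21Traceback (most recent call last):
  File "<stdin>", line 2, in <module>
  File "place.py", line 10, in carry
    if arm.move_l([*p,ZG],speed=.08,stop_force=8): print("HIT"); st(); return False
       ~~~~~~~~~~^^^^^^^^^^^^^^^^^^^^^^^^^^^^^^^^
plant.PlanningError: the arm cannot follow that straight line within its joint ranges
```

```bash
python3 - <<'E'
from place import *
p=[.3935,-.1035]
arm.move_l([*p,.16]) ; np.set_printoptions(precision=2,suppress=True); st()
print(np.array(arm.get_state()["joint_positions"]))
for a in np.arange(-3,3.2,.5):
    q1,q2=arm.ik([*p,.16],Rdown(a)),arm.ik([*p,.048],Rdown(a))
    print(round(a,1),*[None if q is None else np.array(q) for q in(q1,q2)])
E
```

```text
t 59.1 pos [ 0.39 -0.1   0.16] F [-0.8  0.  -0.9] M [ 0.01 -0.04 -0.01] open 0.0854 j7 0.04
[ 0.21  0.56 -0.11  2.27  0.19  0.31  0.04]
-3.0 [-0.25  0.67  0.66  2.29 -0.97  0.48 -1.8 ] [ 0.27  0.83 -0.2   2.34  1.7   0.15  1.71]
-2.5 [-0.19  0.64  0.54  2.29 -0.85  0.42 -1.44] [ 0.27  0.83 -0.2   2.34  1.7   0.15  2.21]
-2.0 [-0.1   0.6   0.39  2.29 -0.66  0.36 -1.14] [ 0.2   0.83 -0.09  2.34  1.96  0.08  2.46]
-1.5 [-0.02  0.58  0.26  2.28 -0.46  0.32 -0.87] None
-1.0 [ 0.05  0.57  0.14  2.28 -0.26  0.3  -0.58] [ 0.73  1.05 -1.04  2.32  1.47  0.85 -2.4 ]
-0.5 [ 0.12  0.57  0.03  2.28 -0.05  0.3  -0.3 ] [ 0.73  1.05 -1.04  2.32  1.47  0.85 -1.9 ]
0.0 [ 0.2   0.56 -0.08  2.27  0.15  0.31 -0.01] [ 0.73  1.05 -1.04  2.32  1.47  0.85 -1.4 ]
0.5 [ 0.28  0.57 -0.21  2.27  0.35  0.34  0.28] [ 0.81  1.17 -1.26  2.31  1.46  1.08 -0.9 ]
1.0 [ 0.37  0.58 -0.35  2.26  0.53  0.38  0.58] [ 0.81  1.17 -1.26  2.31  1.46  1.08 -0.4 ]
1.5 [ 0.47  0.6  -0.5   2.26  0.69  0.44  0.9 ] [ 0.29  0.83 -0.24  2.34  1.65  0.18 -0.03]
2.0 [ 0.57  0.63 -0.66  2.25  0.82  0.51  1.25] [ 0.81  1.17 -1.26  2.31  1.46  1.08  0.6 ]
2.5 [ 0.66  0.67 -0.82  2.25  0.92  0.61  1.63] [ 0.32  0.84 -0.28  2.34  1.63  0.21  1.  ]
3.0 [ 0.73  0.71 -0.95  2.25  0.98  0.69  2.05] [ 0.47  0.87 -0.53  2.33  1.53  0.4   1.58]
```

```bash
python3 - <<'E'
from place import *
np.set_printoptions(precision=2,suppress=True)
p=[.3935,-.1035]
qb=np.array(arm.ik([*p,.048],Rdown(TH))); print(qb)
arm.move_l([.42,-.1035,.25])
q=qb.copy(); q[1]-=.4; arm.move_j(q); st()
q1=arm.ik([*p,.16],Rdown(TH)); print(np.array(q1)); arm.move_j(q1); st()
print(np.array(arm.ik([*p,.048],Rdown(TH))))
try: print(arm.move_l([*p,.085],Rdown(TH),speed=.1), arm.move_l([*p,.048],Rdown(TH),speed=.06,stop_force=8)); st()
except arm.PlanningError as e: print(e)
E
```

```text
[ 0.73  1.05 -1.04  2.32  1.47  0.85 -1.31]
t 61.1 pos [ 0.46 -0.16  0.21] F [-0.5 -0.4 -0.2] M [0.28 0.29 0.03] open 0.0856 j7 -1.31
[ 0.77  0.75 -1.03  2.24  1.02  0.75 -0.9 ]
t 61.6 pos [ 0.39 -0.1   0.16] F [0.6 0.9 0.3] M [-0.03 -0.01 -0.02] open 0.0854 j7 -0.90
[ 0.61  0.94 -0.78  2.32  1.5   0.6  -1.31]
False False
t 63.3 pos [ 0.39 -0.1   0.05] F [0.2 0.2 0. ] M [-0.   -0.03  0.01] open 0.0853 j7 -1.31
```

```bash
python3 - <<'E'
from place import *
p=[.3935,-.1035]; g=spot(2); R=Rdown(TH); ZG=.048
arm.gripper_close(); st()
arm.move_l([*p,.16],R,speed=.12)
try: arm.move_l([*g,.16],R,speed=.2)
except arm.PlanningError as e: print(e); arm.move_to([*g,.18],R)
st()
arm.move_l([*g,ZG+.024],R,speed=.12)
print(arm.move_l([*g,ZG+.013],speed=.02,stop_force=3)); st()
arm.ungrasp(); arm.move_l([*g,.17],speed=.15)
print(carry((.4578,-.198),3))
arm.move_to([.45,-.35,.3],Rdown(TH)); t=shot("top"); s=shot("scene"); jars(t); print([spot(i).round(4) for i in range(4)])
a=cv2.resize(t["frame"][160:230,140:340],None,fx=4,fy=4,interpolation=cv2.INTER_CUBIC)
b=cv2.resize(s["frame"][165:240,150:350],None,fx=4,fy=4,interpolation=cv2.INTER_CUBIC)
cv2.imwrite("pics/p1.png",np.vstack([a,b])); st()
E
```

```text
t 63.8 pos [ 0.3937 -0.1035  0.0484] F [-0.2 -1.   5.1] M [-0.12  0.2  -0.02] open 0.0281 j7 -1.31
t 66.2 pos [0.5932 0.0096 0.1596] F [-0.4 -0.1 -1.9] M [-0.04  0.01  0.03] open 0.0281 j7 -0.80
True
t 67.5 pos [0.5945 0.0102 0.0645] F [0.1 0.2 5.2] M [-0.1   0.07  0.02] open 0.0280 j7 -0.91
t 71.9 pos [ 0.4579 -0.1981  0.0485] F [-0.9 -0.2  6. ] M [-0.02  0.23  0.01] open 0.0282 j7 -0.78
True
t 75.3 pos [ 0.6    -0.0516  0.0645] F [-0.7 -0.4  5.6] M [-0.02  0.13 -0.01] open 0.0282 j7 -0.79
True
jar [ 0.5984 -0.05  ] amber [ 0.6007 -0.0517] 18 18 160 cork area 179
jar [0.5961 0.0115] amber [0.5961 0.011 ] 19 18 159 cork area 201
jar [0.586  0.1358] amber [0.5843 0.1352] 19 18 159 cork area 61
jar [0.5879 0.0746] amber [0.59   0.0731] 18 18 162 cork area 173
[array([0.5829, 0.1338]), array([0.5885, 0.072 ]), array([0.5941, 0.0103]), array([ 0.5997, -0.0515])]
t 78.2 pos [ 0.4508 -0.3485  0.2997] F [-0.6 -0.2  0.1] M [ 0.02  0.02 -0.01] open 0.0851 j7 -0.02
```

View pics/p1.png

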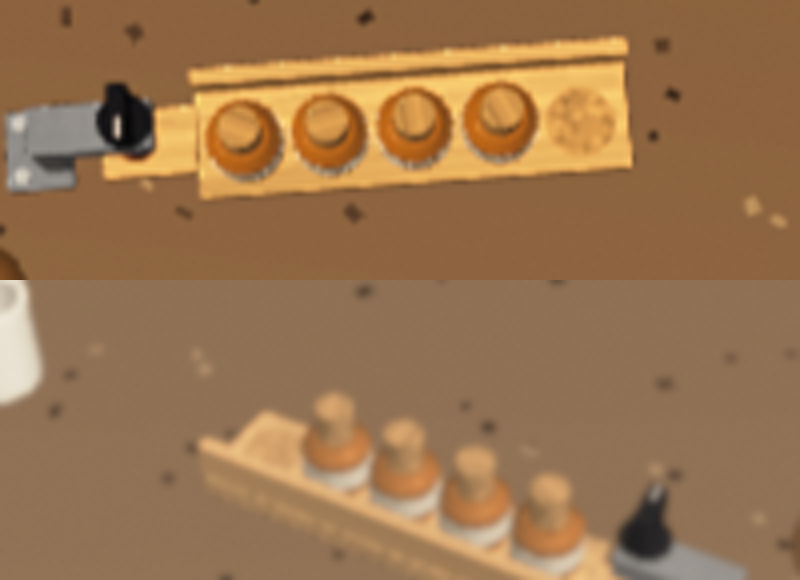

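```bash
python3 -c "
from plant import arm
arm.sleep(.5); arm.job_done(); print(arm.get_state()['time_s'])"
```

```text
the job is handed in; nothing more can be done
the job is handed in; nothing more can be done
```

The job was handed in after about 79 s on the robot's clock. The rack is clamped, and all four jars present stand upright on spots 0 to 3 with no gaps. No verdict came back.

**Rack:** I slid it under the clamp by its rail. The top view put the mark within about 2 mm of the screw axis and the rack at 5.2°, in line with the clamp (about 5.1°). The side view showed the pad over the mark.

**Knob:** It started at about 0.95 rad. I got that from the bar's angle, and a light touch on its top at 136.6 mm agreed. I turned it in two grips to 6.27 rad by the jaw angle; the target was 6.28, which is contact plus a quarter turn. That target comes from the given dimensions; I could not feel the contact directly. After release, the picture suggested the bar might be up to about 5° further round than that. The picture is too coarse to settle it.

**Jars:** One had been knocked aside before I reached it, so I found it again. My first straight descent to it was refused because it was too close to the base, and a different arm posture worked. In the last picture each jar is within about 2 mm of its spot and the rack has not moved. The loaf, mug and shaker were never approached, and I did not measure them again at the end.

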